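# Prop the test kiln's lid ajar for drying

### The arm

A 6-joint arm with a two-finger parallel gripper is mounted at the origin on the work surface. World frame = base frame: x ahead of the robot, y to its left, z up, the work surface at z = 0. Lengths are in mm, angles in rad, forces in N, time in s.
With the tool pointing down it reaches from about 275 to 825 mm from the base axis. Payload 4.9 kg.
Tool frame: the origin (TCP) lies at the very end of the fingers, on their centre line; the grasp point (between the pads) lies 19 mm behind it; z points along the fingers, y is the line along which they close (so a half turn about z gives the same grasp; the last joint's range is limited). The gripper opens to 85 mm and grips with 20 to 120 N. Pads are 22 mm wide; open, the fingers measure 114 mm over their backs; the gripper's body (76 mm by 85 mm) begins 54 mm behind the grasp point. The pads swing forward as they close: fully open they stand 13 mm farther back than shut.
Start: joints at [1.005, 0.326, -0.193, 1.052, 0, 1.437], TCP at [230.175, 499.538, 208.881] pointing down, gripper open.
Joint ranges: [-2.65, 2.65], [-0.97, 1.79], [-1.3, 1.35], [-1.93, 2.1], [-1.47, 1.37], [-3.14, 3.14]. Speed limits (rad/s): [2.57, 2.57, 3.14, 3.14, 3.14, 3.14].

### API

Orientations are given as [roll, pitch, yaw] about the fixed x, y, z axes, in that order (R = Rz(yaw) Ry(pitch) Rx(roll)).
In Python, from bench import bot, solve_ik, imaging gives the robot as it stands. Calls block until the motion is done:
- bot.move_ptp(position, orientation): joint-space move of the TCP to a pose.
- bot.movel(position, rot=None, max_speed=150, threshold=None): straight line of the TCP; rot=None keeps the orientation; max_speed is the mean speed in mm/s. With threshold (N) it stops when the force on the tool has changed by that much, and returns True; else False.
- bot.move_j(angles): joint-space move.
- bot.grip(opening, effort=None): opening from 0.0 (shut) to 1.0 (fully open); effort is the grip in N (None keeps the last); returns when the fingers have stopped.
- bot.dwell(seconds).
- solve_ik(position, orientation): joint angles nearest the present ones, or None.
- bot.get_state(): the state.
- imaging.capture(name): name is "side" or "top"; returns the picture (420x560x3 uint8, blue, green, red); there is no depth.
- imaging.camera_model(name): a dict with "K" (3x3 intrinsics, pixels), "k1" (the pictures are not rectified: a ray, as slopes to the right and down, at radius r is drawn at 1 + k1 r^2 times it, then the intrinsics apply), "position" and "rotation" of the camera in the world. Camera axes: x right, y up, looking along -z (the intrinsics and any distortion apply to the point x, -y, -z); pixel columns grow to the right and rows downward; lengths in mm; the calibration is good to about 2 mm. A picture is of the moment at which its call begins. camera_model takes no time and is no camera call.
A pose or a line that the arm cannot do raises bot.IKError and nothing moves.
- bot.sign_off(): hands the job in; it is judged then, once.
The state is a dict: "t": time; "qpos": joint angles; "joint_velocities": joint speeds; "effort": joint torques, N m; "tcp_pos": TCP position; "orientation": TCP orientation; "contact_force": force on the tool from outside, world axes, zero at the start; "wrist_torque": the same for the moment, N m; "opening": opening from 0.0 (shut) to 1.0 (fully open); "gripper_force": force on a finger pad.
Only numpy, scipy, OpenCV 4.12 (cv2) and the standard library are available. Lean on these libraries where they do the work, as an engineer would, in place of code of your own. Each camera call takes 0.05 s, during which the arm holds its last target. There are 200 camera calls.

### The job

Set the little bench kiln up for its drying warm-up with the lid ajar: stand the middle-length kiln post (45 mm, of the three loose posts) upright on the middle of the dark steel plate on the kiln's front rim. Then take the lid by its wooden handle and lower it gently, holding it all the way and not letting it drop, until it rests on the post, and let go. Leave the other two posts, the jar, the bowl and the vase where they are.

Things in the scene. Friction and masses are not known exactly. Their poses are not given: they have to be found in the camera images.
- kiln: shallow bench kiln, fixed: cream walls 45 mm thick in a steel jacket, 220 mm deep (x), 260 mm wide (y), rim 110 mm above the table, chamber in the middle; grey control box 90 mm high on its +y end (to y = 175 mm). Origin at the centre of its underside, z up, x from the front rim to the hinge. Its front (-x) faces the robot's left, within 15 degrees
- rest_plate (a point): middle of the dark steel plate (45 mm across the rim by 50 mm along it, flush) let into the top of the kiln's front rim, 110 mm above the table; axes as the kiln's
- lid_hinge (a point): middle of the hinge line, on the top of the kiln's back rim, 197.5 mm from rest_plate along the kiln's x; the hinge line runs along the kiln's y; axes as the kiln's
- lid (a joint): lid angle, rad: 0 is shut, grows as it opens (to 1.25); starts at 0.82 to 0.98. Lid 0.9 kg, 30 mm thick, 220 mm from hinge to front edge, 260 mm wide; its flat underside passes through the hinge line. The stiff hinge holds it above about 0.75 rad; lower down it falls by itself. On the right post it rests at about 0.24
- lid_handle (a point): grip point of the lid's wooden handle, a flat board 110 mm wide (along y), 18 thick, 50 long, on the lid's front edge, slanting outward and up at 40 degrees to the lid's plane: upright when the lid is at 0.87 rad. The point is 22 mm short of its free edge, 251 mm from the hinge along the lid, 46 mm above the underside plane. Lid's axes: x front to hinge, y along hinge, z out of its top
- post_30: the shortest of three look-alike kiln posts: plain round cream ceramic cylinder, 30 mm in diameter, 30 mm long, loose, standing on end on the table. Origin at the centre of its underside, z up along it
- post_45: the middle of three look-alike kiln posts: plain round cream ceramic cylinder, 30 mm in diameter, 45 mm long, loose, standing on end on the table. Origin at the centre of its underside, z up along it
- post_60: the longest of three look-alike kiln posts: plain round cream ceramic cylinder, 30 mm in diameter, 60 mm long, loose, standing on end on the table. Origin at the centre of its underside, z up along it
- glaze_jar: loose jar with a blue cap, 60 mm in diameter, 90 mm high, a bystander; origin at the centre of its underside
- bowl: loose terracotta bowl, 100 mm across, 40 mm high, a bystander; origin at the centre of its underside
- vase: loose terracotta vase, 80 mm across, 125 mm high, a bystander behind the kiln; origin at the centre of its underside
There are look-alikes about, which are no part of the job. Leave any blue or turquoise look-alike of the post_45 alone.

How it is judged (in metres and radians):
On the way, in this order (a step that is already met when the one before it is completed fails the run):
1. the 45 mm post stands upright on the rest plate, let go, while the lid is still up (distance between post_45 and rest_plate below 0.015 m and angle between post_45's own z axis and vertical below 0.1 rad and contact force between the fingers and post_45 below 0.05 N and linear speed of post_45 below 0.02 m/s and value of joint lid above 0.6 rad), for 0.2 s.
2. the lid is on its way down with the hand at its handle (value of joint lid between 0.29 and 0.55 rad and distance between the grasp point and lid_handle below 0.07 m), for 0.1 s.
At the end, for the whole second after the job is handed in: the 45 mm post stands upright (within 0.1 rad) on the rest plate, its foot within 15 mm of the plate's middle; the lid rests on it, still, at 0.205 to 0.285 rad; the other two posts are within 30 mm of where they were (distance between post_45 and rest_plate below 0.015 m and angle between post_45's own z axis and vertical below 0.1 rad and distance of each of post_30, post_60 from where it was at the start of the episode below 0.03 m and value of joint lid between 0.205 and 0.285 rad and velocity of joint lid between -0.05 and 0.05 rad/s and linear speed of post_45 below 0.02 m/s); the robot touches nothing.
It fails at once if the lid drops or is slammed (closes faster than 1.5 rad/s) (velocity of joint lid below -1.5 rad/s).
It fails at once if the jar, the bowl or the vase is moved more than 30 mm or knocked over (distance of any of glaze_jar, bowl, vase from where it was at the start of the episode above 0.03 m or angle between any of glaze_jar, bowl, vase's own z axis and vertical above 0.4 rad).
It also fails if it takes over 51 s, if anything falls off the work surface, if the arm or the gripper's body presses on something with over 40 N, if the wrist force passes 120 N, or if a joint passes its speed limit or range.

## Working session

There is one attempt and no reset: what is moved stays moved. The work goes in short steps, each a Python script; the robot and the scene stay as the last script left them, time stands still between calls to the robot, and variables do not carry over. Pictures are saved under pics/ and viewed, at most 10 in all, crops included, and the job is handed in when it is done.

```bash
mkdir -p pics
cat > h.py <<'E'
import numpy as np, cv2
from bench import bot, solve_ik, imaging
def snap(n,f):
    im=imaging.capture(n); cv2.imwrite(f,im); return im
def proj(n,P):
    c=imaging.camera_model(n); q=(np.atleast_2d(P)-np.array(c["position"]))@np.array(c["rotation"])
    s=np.c_[q[:,0],-q[:,1]]/(-q[:,2:3]); s=s*(1+c["k1"]*(s**2).sum(1,keepdims=True))
    K=np.array(c["K"]); return s@K[:2,:2].T+K[:2,2]
def ray(n,uv):
    c=imaging.camera_model(n); K=np.array(c["K"]); d=np.linalg.solve(K,[uv[0],uv[1],1])[:2]; s=d.copy()
    for _ in range(30): s=d/(1+c["k1"]*(s@s))
    v=np.array(c["rotation"])@np.array([s[0],-s[1],-1]); return np.array(c["position"],float),v/np.linalg.norm(v)
def onz(n,uv,z):
    o,v=ray(n,uv); return o+v*(z-o[2])/v[2]
E
python3 - <<'E'
from h import *
for n in("side","top"):
    snap(n,f"pics/{n}0.png"); c=imaging.camera_model(n); print(n,c["position"],np.round(c["rotation"],3).tolist(),c["K"],c["k1"])
print(bot.get_state())
E
```

```text
side [ 999.79941339 -719.09888525 1252.68223194] [0.599, -0.006, 0.539] [[490.03323363   0.         292.93314451]
 [  0.         490.03323363 205.90218053]
 [  0.           0.           1.        ]] -0.09129955479865415
top [ 516.84855463  -95.5599965  1031.57067253] [0.1, 0.03, -1.583] [[415.07446117   0.         276.97078689]
 [  0.         415.07446117 206.6638242 ]
 [  0.           0.           1.        ]] 0.03495210071291111
{'t': 0.1, 'qpos': array([ 1.00478966e+00,  3.26847143e-01, -1.93483134e-01,  1.05197417e+00,
       -2.89215698e-05,  1.43663580e+00]), 'joint_velocities': array([ 0.00212462, -0.00183699,  0.0016108 ,  0.00079312,  0.00016484,
        0.00145419]), 'effort': array([ 1.83584045e-03, -4.44239151e+01,  2.63038373e+01,  7.88962439e-03,
       -2.65791186e-05,  2.25306468e-05]), 'tcp_pos': array([229.88632374, 499.0546747 , 208.19274884]), 'orientation': array([-3.14009421e+00, -1.73062559e-04,  2.70974641e+00]), 'contact_force': array([ 0.08542358, -0.0616894 , -0.01489773]), 'wrist_torque': array([-0.06128684, -0.05016588, -0.03840475]), 'gripper_force': 0.0, 'opening': 1.004382047732988}
```

View pics/side0.png

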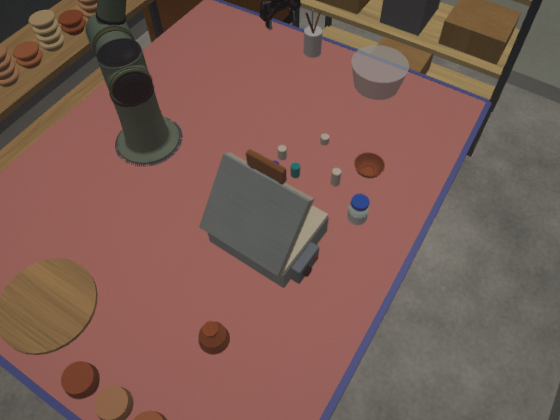

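View pics/top0.png

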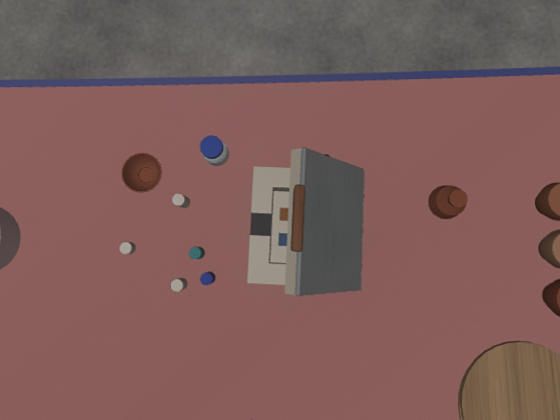

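```bash
python3 - <<'E'
s=open('h.py').read()
s=s.replace('np.array(c["rotation"])','cv2.Rodrigues(np.array(c["rotation"],float))[0]') 
s+='''
def tri(a,b):
    (o1,v1),(o2,v2)=ray("side",a),ray("top",b); t=np.linalg.lstsq(np.c_[v1,-v2],o2-o1,rcond=None)[0]
    p,q=o1+v1*t[0],o2+v2*t[1]; return (p+q)/2,np.linalg.norm(p-q)
def blobs(im,m,amin=20):
    n,l,st,c=cv2.connectedComponentsWithStats(m.astype(np.uint8)); return [(st[i],c[i]) for i in range(1,n) if st[i][4]>=amin]
'''
open('h.py','w').write(s)
E
python3 - <<'E'
from h import *
c=imaging.camera_model("top");print(np.shape(c["rotation"]))
B={}
for n,x0,y0,w,h in(("side",260,120,100,80),("top",110,180,120,120)):
    im=cv2.imread(f"pics/{n}0.png"); cr=im[y0:y0+h,x0:x0+w]
    hsv=cv2.cvtColor(cr,cv2.COLOR_BGR2HSV); m=(hsv[...,1]<75)&(hsv[...,2]>70)
    B[n]=[(s,cc+[x0,y0]) for s,cc in blobs(cr,m)]
    for s,cc in B[n]: print(n,s[:2]+[x0,y0],s[2:],cc.round(1))
    cv2.imwrite(f"pics/c_{n}.png",cv2.resize(cr,None,fx=480/h,fy=480/h,interpolation=cv2.INTER_CUBIC)[:, :600])
for s,cc in B["top"]:
    for s2,c2 in B["side"]:
        p,e=tri(c2,cc)
        if e<12: print(cc.round(),c2.round(),p.round(1),round(e,1))
a=cv2.imread("pics/c_side.png");b=cv2.imread("pics/c_top.png")
cv2.imwrite("pics/crop.png",cv2.resize(np.hstack([a,b]),(800,int(480*800/(a.shape[1]+b.shape[1])))))
E
```

```text
(3,)
side [321 133] [ 9 12 86] [324.4 138.7]
side [277 145] [ 10  15 117] [281.6 151.8]
side [331 168] [ 11  18 153] [335.5 176.2]
side [260 172] [ 54  28 817] [279.  190.2]
top [172 193] [ 18  15 201] [180.2 200.2]
top [119 242] [ 17  13 171] [126.7 247.9]
top [188 246] [10 14 30] [191.3 252.4]
top [170 278] [ 18  14 172] [177.9 284.7]
```

View pics/crop.png

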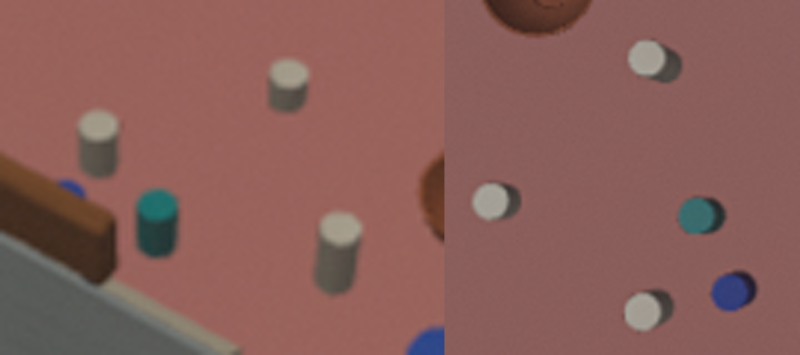

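The three cream candidates in the side view are (324,139), (282,152) and (335,176), with silhouettes 12, 15 and 18 px tall. The middle one, (282,152), is post_45; it should be (177,285) in the top view. The blue and turquoise ones are decoys. No pair triangulated, so I'm checking the rotation convention.

```bash
python3 - <<'E'
from h import *
from scipy.spatial.transform import Rotation as Ro
for n in("side","top"):
    r=np.array(imaging.camera_model(n)["rotation"])
    for k,R in(("vec",Ro.from_rotvec(r)),("xyz",Ro.from_euler("xyz",r))): print(n,k,R.apply([0,0,-1]).round(2),R.apply([1,0,0]).round(2))
    print(proj(n,[0,0,0]), proj(n,[500,-100,100]))
for a,b in(((282,148),(175,285)),((324.4,136),(125,248)),((336,171),(178,200))): print(tri(a,b), onz("top",b,45))
E
grep -n Rodr h.py
```

```text
side vec [-0.15  0.54 -0.83] [0.86 0.48 0.16]
side xyz [-0.29  0.49 -0.83] [0.86 0.51 0.01]
[[ 75.54785219 110.92548004]] [[180.15574325 186.48971566]]
top vec [ 0.04  0.08 -1.  ] [-0.01 -1.   -0.08]
top xyz [ 0.1   0.03 -0.99] [-0.01 -1.   -0.03]
[[275.37289844 439.97735284]] [[313.55946544 232.34956615]]
(array([ 476.38272587,  327.67051168, -118.23543329]), np.float64(258.90832256242163)) [376.05579117 234.40360087  45.        ]
(array([ 571.38979991,  518.33927902, -189.71537812]), np.float64(254.65677979232518)) [465.94270354 358.78188138  45.        ]
(array([ 703.66932591,  338.72504982, -133.93786233]), np.float64(241.61305880679933)) [581.04434135 227.08650298  45.        ]
6:    c=imaging.camera_model(n); q=(np.atleast_2d(P)-np.array(c["position"]))@cv2.Rodrigues(np.array(c["rotation"],float))[0]
12:    v=cv2.Rodrigues(np.array(c["rotation"],float))[0]@np.array([s[0],-s[1],-1]); return np.array(c["position"],float),v/np.linalg.norm(v)
```

```bash
sed -i 's/cv2.Rodrigues(np.array(c\["rotation"\],float))\[0\]/Ro.from_euler("xyz",c["rotation"]).as_matrix()/; 1a from scipy.spatial.transform import Rotation as Ro' h.py
cat > meas.py <<'E'
from h import *
for a,b in(((282,148),(175,285)),((324.4,136),(125,248)),((336,171),(178,200))): print("post top",tri(a,b))
im=cv2.imread("pics/top0.png"); hsv=cv2.cvtColor(im,cv2.COLOR_BGR2HSV)
# caps: bright cream
for x,y in((177,285),(126,248),(179,200)):
    v=hsv[y-14:y+15,x-14:x+15]; s,c=max(blobs(v,(v[...,1]<75)&(v[...,2]>125)),key=lambda b:b[0][4]); print("cap",c+[x-14,y-14],s[2:],onz("top",c+[x-14,y-14],45))
print("base",proj("side",[0,0,0]))
# plate
g=hsv[195:255,240:285]; s,c=max(blobs(g,(g[...,2]<60)),key=lambda b:b[0][4]); print("plate",s[:2]+[240,195],s[2:],c+[240,195])
# rim front edge : first bright cream pixel per row
pts=[]
for r in list(range(175,208))+list(range(242,278)):
    row=hsv[r,235:290]; k=np.where((row[:,1]<60)&(row[:,2]>110))[0]
    if len(k): pts.append(onz("top",(235+k[0]-.5,r+0.),110)[:2])
pts=np.array(pts); vx,vy,px,py=cv2.fitLine(pts.astype(np.float32),cv2.DIST_HUBER,0,.01,.01).ravel()
print("rim edge dir",vx,vy,px,py,"resid",np.std((pts-[px,py])@[-vy,vx]))
# rim ends along the front rim
col=[r for r in range(150,300) if hsv[r,262,1]<60 and hsv[r,262,2]>110]; print("col262",col[0],col[-1],onz("top",(262,col[0]-.5),110),onz("top",(262,col[-1]+.5),110))
h=hsv; m=((h[...,0]<12)|(h[...,0]>172))&(h[...,1]>140); m[:, :285]=0;m[:,312:]=0;m[:178]=0;m[260:]=0
for s,c in blobs(im,m,60): print("handle",s,c)
E
python3 meas.py
python3 - <<'E'
import cv2,numpy as np
a=cv2.imread('pics/top0.png')[150:300,235:375]; b=cv2.imread('pics/side0.png')[130:280,200:340]
cv2.imwrite('pics/kiln.png',cv2.resize(np.hstack([a,b]),(800,428),interpolation=cv2.INTER_CUBIC))
E
```

```text
post top (array([432.22753393, 176.88995829,  36.06843232]), np.float64(3.2144305440238985))
post top (array([521.85343235, 302.15088948,  27.6546113 ]), np.float64(2.269580652879542))
post top (array([634.04033712, 167.69547083,  56.37600365]), np.float64(0.6740272605713429))
cap [176.09302326 285.10077519] [ 13  13 129] [433.92153364 172.92006593  45.        ]
cap [124.712 247.744] [ 12  13 125] [523.18132939 296.8230299   45.        ]
cap [177.47619048 198.88888889] [ 12  13 126] [638.37465645 172.30683961  45.        ]
base [[148.72555264 139.38993895]]
plate [251 214] [ 20  21 219] [260.85388128 224.74429224]
rim edge dir 0.9981153 -0.0613665 567.11115 -7.0896463 resid 0.6981793309669915
col262 167 283 [700.91849303 -36.24615701 110.        ] [440.64852819 -33.98309579 110.        ]
```

View pics/kiln.png

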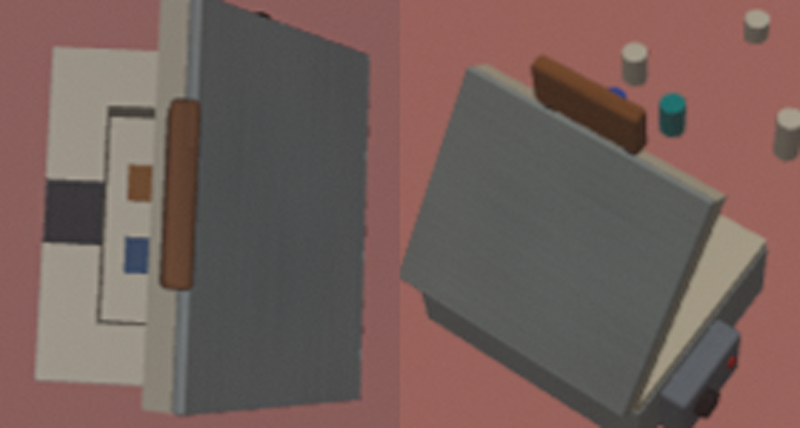

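The top view shows the dark plate centred at (261,224) and the end face of the handle at (298,218). The side view shows three cream posts in equal length steps, so the middle one is unambiguous. Next I compute the frames, the lid angle and IK feasibility.

```bash
cat > geo.py <<'E'
from h import *
from scipy.optimize import brentq
kx=np.array([-.0614,-.9981,0]); ky=np.array([.9981,-.0614,0]); kz=np.array([0,0,1.])
plate=onz("top",(261.1,224.3),110); hinge=plate+197.5*kx
post=np.array([433.9,172.9,0])
def lidpt(th,a,b): # a from hinge outward along lid, b above underside
    return hinge+(-kx)*(a*np.cos(th)-b*np.sin(th))+kz*(a*np.sin(th)+b*np.cos(th))
def rpy(y,z):
    return Ro.from_matrix(np.c_[np.cross(y,z),y,z]).as_euler("xyz")
T=np.radians(25); zt=kx*np.sin(T)-kz*np.cos(T)
def pose_h(th,s=1,back=0): # TCP pose holding handle
    e=th+np.radians(40); z=kx*np.cos(e)-kz*np.sin(e); y=s*(kx*np.sin(e)+kz*np.cos(e))
    return lidpt(th,251,46)+z*(19-back), rpy(y,z)
E
python3 - <<'E'
from geo import *
f=lambda th:(proj("top",lidpt(th,267.9,60.1))[0]-[298.2,217.9])
th=brentq(lambda t:f(t)[0],.6,1.2); print("plate",plate,"hinge",hinge,"theta",th,"row err",f(th)[1])
e1=proj("side",[lidpt(th,267.9,60.1)+s*55*ky for s in(-1,1)]); print("side handle ends pred",e1, "obs approx (244.5,152.5) (282,178)")
print("edge mid by ends",[(onz("top",(262,r),110)-plate)@ky for r in(166.5,283.5)])
for s in(1,-1):
    for p,nm in((post,"pick"),(plate,"place")):
        o=p+np.array([0,0,27])+zt*19; print(s,nm,[solve_ik(list(o-zt*b),list(rpy(s*ky,zt))) for b in(0,80)])
    for t in(th,.6,.24): print(s,t,[solve_ik(*map(list,pose_h(t,s,b))) for b in(0,70)])
E
```

```text
plate [570.46018155 -33.08307967 110.        ] hinge [ 558.33368155 -230.20782967  110.        ] theta 0.8975121540407558 row err -0.026012655017837005
side handle ends pred [[246.96275064 149.19227509]
 [284.41168827 169.51408616]] obs approx (244.5,152.5) (282,178)
edge mid by ends [np.float64(130.4046536451251), np.float64(-129.50975022623868)]
1 pick [array([ 0.46226006,  0.60519695, -0.42468479,  0.77001194, -0.374678  ,
        2.13810799]), array([ 0.51551757,  0.54076316, -0.30388687,  0.9752208 , -0.3620624 ,
        2.19357187])]
1 place [array([ 0.03932369,  0.50377152, -0.2447765 ,  0.86912049, -0.43396333,
        1.68189436]), array([ 0.09653831,  0.45772686, -0.11861848,  1.06767905, -0.43052841,
        1.74479237])]
1 0.8975121540407558 [array([-0.33277274,  0.33739977,  0.0945322 ,  1.33458957,  0.02393829,
        2.87017964]), array([-0.33569683,  0.34052192,  0.27232864,  1.50933384,  0.02391871,
        2.86725479])]
1 0.6 [array([-0.07060311,  0.34700382, -0.03284996,  1.18838017, -0.27265289,
        3.1320775 ]), array([-0.0376495 ,  0.33754926,  0.12186996, 
[... 542 characters left out ...]
), array([ 0.09653831,  0.45772686, -0.11861848,  1.06767905, -0.43052841,
       -1.39680028])]
-1 0.8975121540407558 [array([-0.33277274,  0.33739977,  0.0945322 ,  1.33458957,  0.02393829,
       -0.27141301]), array([-0.33569683,  0.34052192,  0.27232864,  1.50933384,  0.02391871,
       -0.27433787])]
-1 0.6 [array([-0.07060311,  0.34700382, -0.03284996,  1.18838017, -0.27265289,
       -0.00951516]), array([-0.0376495 ,  0.33754926,  0.12186996,  1.36176866, -0.2725855 ,
        0.02470219])]
-1 0.24 [array([ 0.18383644,  0.53142268, -0.07021638,  1.14535056, -0.61089216,
        0.30096182]), array([ 0.24851681,  0.53264786,  0.0782102 ,  1.33637791, -0.5981549 ,
        0.37804254])]
```

Run:
```python
from geo import *
o=post+kz*27+zt*19; r=list(rpy(ky,zt))
bot.grip(0.7,40); bot.move_ptp(list(o-zt*90),r); bot.movel(list(o),max_speed=100)
bot.grip(0.0,40); s=bot.get_state(); print(s["t"],s["opening"],s["gripper_force"],s["tcp_pos"],o)
bot.movel(list(o+kz*180)); s=bot.get_state(); print(s["opening"],s["gripper_force"],s["contact_force"])
pl=plate+kz*28+zt*19; bot.move_ptp(list(pl+kz*70-kx*30),r)
bot.movel(list(pl+kz*8),max_speed=100)
snap("side","pics/s1.png"); snap("top","pics/t1.png")
a=cv2.imread("pics/t1.png")[150:300,200:340]; b=cv2.imread("pics/s1.png")[90:240,200:340]
cv2.imwrite('pics/k1.png',cv2.resize(np.hstack([a,b]),(800,428),interpolation=cv2.INTER_CUBIC)); print(bot.get_state()["t"],bot.get_state()["tcp_pos"],pl)
```

```text
3.3 0.32807920721599426 39.18415009975433 [433.7790286  165.22763859  10.36926231] [433.40697354 164.88550955   9.78015205]
0.3288283657427415 39.45392847061157 [ 0.43571652 -0.2402928  -1.96435276]
6.4917 [570.62021927 -40.6975398  129.57224569] [569.96715508 -41.09757012 120.78015205]
```

View pics/k1.png

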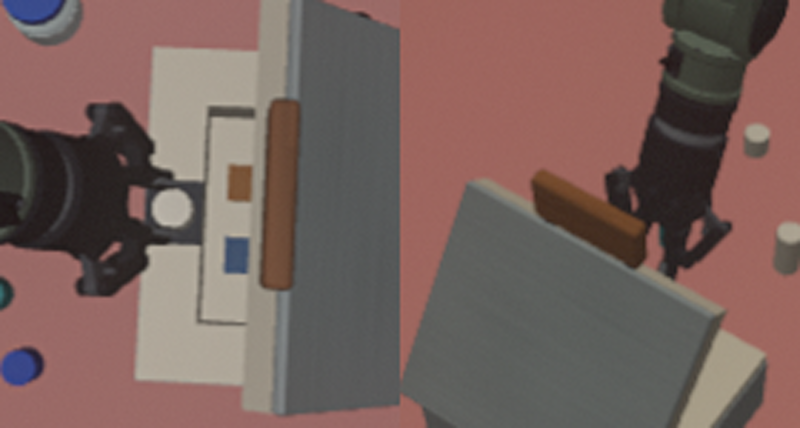

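The post is held upright over the plate, its cap at about (260.9,223) in the top view. I'll check the cap's position, correct any offset, lower and release.

Run:
```python
from geo import *
c=onz("top",(260.9,223.2),110+8+1+45); d=c-plate; d[2]=0; print("offset",d@kx,d@ky)
r=list(rpy(ky,zt)); pl=plate+kz*28+zt*19-(d if np.linalg.norm(d)<8 else 0)
bot.movel(list(pl+kz*5),max_speed=60)
print(bot.movel(list(pl-kz*3),max_speed=15,threshold=3),bot.get_state()["tcp_pos"],pl)
bot.grip(0.6); bot.dwell(.4)
bot.movel(list(np.array(bot.get_state()["tcp_pos"])-zt*100),max_speed=100)
bot.dwell(.3)
snap("side","pics/s2.png"); snap("top","pics/t2.png")
a=cv2.imread("pics/t2.png")[150:300,200:340]; b=cv2.imread("pics/s2.png")[90:240,200:340]
cv2.imwrite('pics/k2.png',cv2.resize(np.hstack([a,b]),(800,428),interpolation=cv2.INTER_CUBIC)); print(bot.get_state()["t"])
```

```text
offset 3.305462388940505 -0.6273245193989428
True [570.86273419 -37.99406484 120.40307436] [570.79626499 -37.83681966 120.78015205]
9.4583
```

View pics/k2.png

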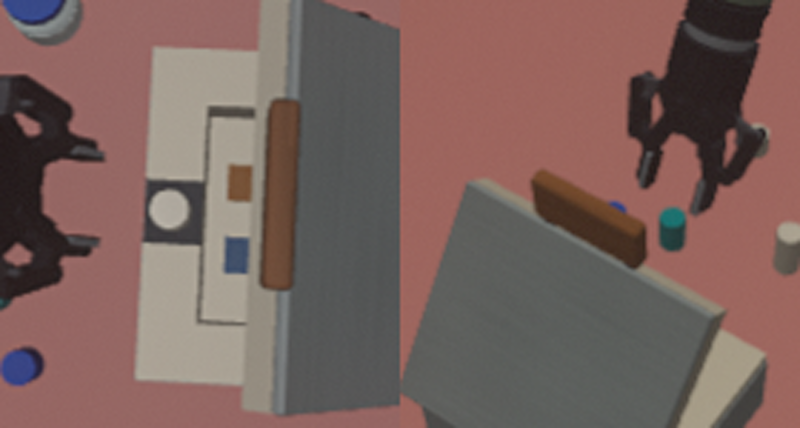

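The post stands upright near the plate's middle (full-frame cap at about (259,223)). Now the handle.

Run:
```python
from geo import *
print("post off",[(onz("top",(259.3,223.3),155)-plate)@k for k in(kx,ky)])
p=np.array(bot.get_state()["tcp_pos"]); bot.movel(list(p+[0,0,250]),max_speed=250)
P,r=pose_h(.8975,-1,90); bot.grip(0.7,60); bot.move_ptp(list(P),list(r))
P,r=pose_h(.8975,-1); print(bot.movel(list(P),list(r),max_speed=80,threshold=8))
snap("side","pics/s3.png"); snap("top","pics/t3.png")
a=cv2.imread("pics/t3.png")[130:280,230:370]; b=cv2.imread("pics/s3.png")[50:200,200:340]
cv2.imwrite('pics/k3.png',cv2.resize(np.hstack([a,b]),(800,428),interpolation=cv2.INTER_CUBIC)); s=bot.get_state();print(s["t"],s["tcp_pos"],P,s["contact_force"])
```

```text
post off [np.float64(-0.7191150726602419), np.float64(-0.4899755411460925)]
False
14.0083 [ 566.07854554 -109.52131271  316.48756854] [ 565.7646494  -109.41224317  315.91429099] [-0.62624522 -0.1797317  -0.24437437]
```

View pics/k3.png

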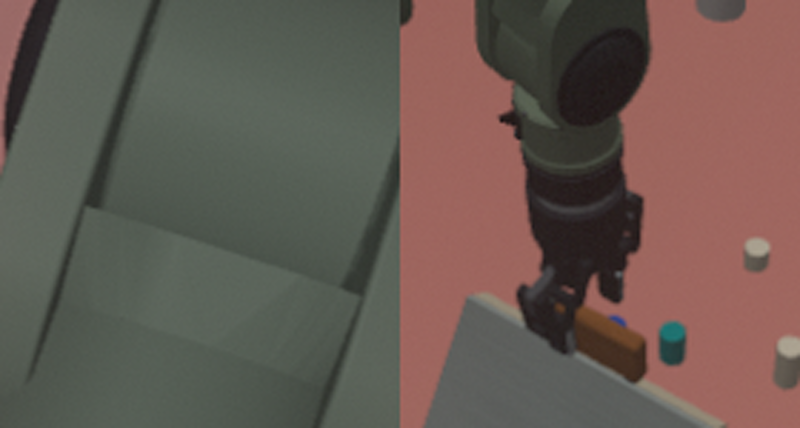

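The fingers straddle the board in the side view, around (250,155). Close and lower in small arc steps.

Run:
```python
from geo import *
bot.grip(0.0,60); s=bot.get_state(); print(s["opening"],s["gripper_force"],s["contact_force"].round(1))
for th in np.arange(.84,.30,-.06):
    P,r=pose_h(th,-1); bot.movel(list(P),list(r),max_speed=50); s=bot.get_state()
    print(round(th,2),round(s["t"],2),s["contact_force"].round(1),s["wrist_torque"].round(2),round(s["opening"],3),(s["tcp_pos"]-P).round(1))
    if np.linalg.norm(s["contact_force"])>50: break
snap("side","pics/s4.png"); snap("top","pics/t4.png")
a=cv2.imread("pics/t4.png")[130:280,210:350]; b=cv2.imread("pics/s4.png")[90:240,200:340]
cv2.imwrite('pics/k4.png',cv2.resize(np.hstack([a,b]),(800,428),interpolation=cv2.INTER_CUBIC))
```

```text
0.18887368137603436 60.132200717926025 [-0.6  1.1  1.7]
0.84 14.89 [1.2 3.5 0.5] [ 0.54 -0.21 -0.06] 0.198 [ 0.1  1.1 -0.3]
0.78 15.32 [0.3 6.  2.3] [ 0.98 -0.01 -0.03] 0.194 [ 0.   0.7 -0.1]
0.72 15.76 [-0.3  6.2  2.4] [ 1.18  0.01 -0.02] 0.191 [ 0.   0.7 -0.1]
0.66 16.19 [-0.9  6.7  2.7] [ 1.25  0.08 -0.  ] 0.195 [ 0.   0.8 -0.1]
0.6 16.62 [0.4 6.8 2.1] [ 1.35  0.12 -0.02] 0.196 [ 0.   0.9 -0.2]
0.54 17.06 [-1.2  8.5  2. ] [ 1.41  0.2  -0.12] 0.194 [-0.   1.  -0.3]
0.48 17.49 [-2.2  7.8  1.5] [ 1.46  0.17 -0.16] 0.196 [-0.   1.1 -0.4]
0.42 17.93 [-2.6  8.8  0.9] [ 1.52  0.25 -0.22] 0.192 [-0.   1.2 -0.5]
0.36 18.36 [-1.5  9.3  1.2] [ 1.58  0.29 -0.2 ] 0.191 [-0.   1.3 -0.7]
0.3 18.79 [-2.3 10.7  0.7] [ 1.65  0.26 -0.3 ] 0.196 [-0.   1.3 -0.9]
```

View pics/k4.png

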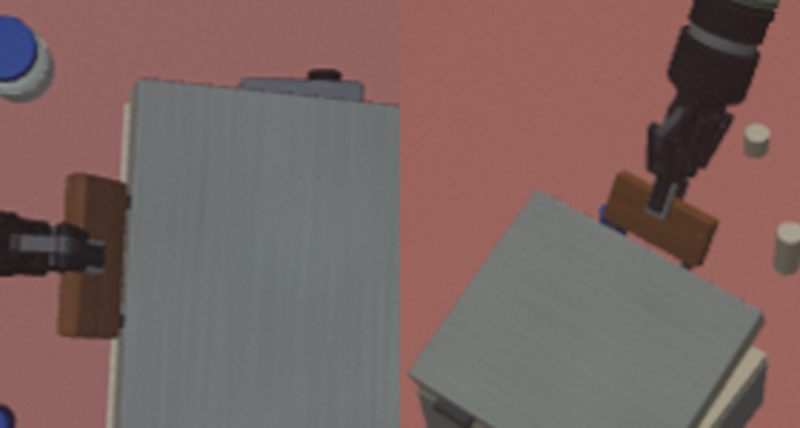

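The lid is down to about 0.30 rad and firmly held. Next, a final slow approach until it loads the post.

Run:
```python
from geo import *
f0=bot.get_state()["contact_force"]
for th in np.arange(.29,.205,-.008):
    P,r=pose_h(th,-1); hit=bot.movel(list(P),list(r),max_speed=15); s=bot.get_state()
    print(round(th,3),hit,round(s["t"],2),s["contact_force"].round(1),s["wrist_torque"].round(2),(s["tcp_pos"]-P).round(1))
    if s["contact_force"][2]-f0[2]>7: break
```

```text
0.29 False 19.2 [-2.9  9.1  2.5] [ 1.48  0.37 -0.35] [-0.   1.  -0.2]
0.282 False 19.48 [-2.9  9.6  3.2] [ 1.48  0.39 -0.39] [-0.1  0.9 -0.2]
0.274 False 19.75 [-2.7  9.6  2.5] [ 1.44  0.42 -0.38] [-0.   0.9 -0.2]
0.266 False 20.02 [-2.8  9.4  1.7] [ 1.45  0.43 -0.38] [-0.1  0.9 -0.2]
0.258 False 20.3 [-2.8  8.5  2.4] [ 1.45  0.39 -0.4 ] [-0.1  0.9 -0.2]
0.25 False 20.57 [-2.6 10.1  3. ] [ 1.52  0.43 -0.34] [-0.   0.9 -0.2]
0.242 False 20.85 [-2.8 10.9  2.3] [ 1.48  0.41 -0.4 ] [-0.   1.  -0.3]
0.234 False 21.12 [-4.1  8.1  7.6] [ 1.09  0.72 -0.6 ] [-0.   0.5  0.7]
0.226 False 21.4 [-7.   7.6 14.5] [ 0.51  1.26 -0.94] [-0.1 -0.3  2.3]
```

Contact came at about 0.238, as expected for the 45 mm post. I'll ease back, release and retreat.

Run:
```python
from geo import *
P,r=pose_h(.235,-1); bot.movel(list(P),list(r),max_speed=15); print(bot.get_state()["contact_force"].round(1))
bot.grip(0.6); bot.dwell(.2); s=bot.get_state(); print(s["opening"],s["contact_force"].round(1))
z=Ro.from_euler("xyz",r).as_matrix()[:,2]; bot.movel(list(np.array(s["tcp_pos"])-z*110),max_speed=70)
p=np.array(bot.get_state()["tcp_pos"]); bot.movel(list(p+[-60,120,60])); bot.dwell(.5)
snap("side","pics/s5.png"); snap("top","pics/t5.png"); print(bot.get_state()["t"],bot.get_state()["contact_force"].round(1))
for th in(0,.2,.24,.28): print(th,[proj(n,[lidpt(th,220,30)+k*130*ky for k in(-1,1)]).round(1).tolist() for n in("side",)], proj("top",lidpt(th,267.9,60.1)+55*ky).round(1))
a=cv2.imread("pics/t5.png")[130:280,180:320]; b=cv2.imread("pics/s5.png")[110:260,220:360]
cv2.imwrite('pics/k5.png',cv2.resize(np.hstack([a,b]),(800,428),interpolation=cv2.INTER_CUBIC))
```

```text
[-4.5  9.3  7.9]
0.597931432497821 [ 0.  -0.   0.2]
25.7583 [0.5 1.2 0.9]
0 [[[252.7, 165.7], [328.3, 207.6]]] [[227.1 194.9]]
0.2 [[[249.6, 158.4], [327.3, 201.2]]] [[231.9 192. ]]
0.24 [[[248.7, 157.2], [326.9, 200.2]]] [[233.5 191.4]]
0.28 [[[247.7, 156.1], [326.4, 199.3]]] [[235.5 190.8]]
```

View pics/k5.png

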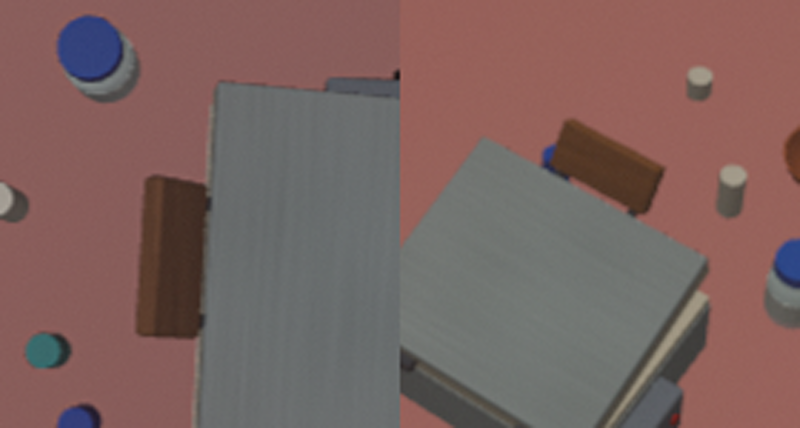

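Lid corners sit at about (249,158) and (327,202) in the side view. Corrected by the roughly 1 px bias seen at the known 0.30 rad pose, that gives about 0.24 rad, so the lid is resting on the post. The other objects haven't moved.

```bash
python3 -c "
from bench import bot
print(bot.sign_off())"
```

```text
the job is handed in; nothing more can be done
None
```

The job is handed in: the 45 mm post stands upright on the plate's middle, about 1 mm off by camera, and the lid, lowered in the grip, rests on it at about 0.24 rad with the gripper clear; the sign-off returned no verdict.

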